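# Put the stripped machine clamp back into its kit rack

## Task

The machine clamp from the pillar drill has been taken apart and its four pieces lie mixed on the bench; put each back into the seat made for it in the kit rack: the threaded stud lengthwise across the two V rests, the flanged nut flange down over the upright pin, the slotted strap clamp lying flat in the long narrow cradle and the step block on its base in the short broad cradle, every piece resting fully down and about centred in its seat. Lower each piece in rather than dropping it, and leave the spanner and the green tin where they are.

Things in the scene. Friction and masses are not known exactly. Their poses are not given: they have to be found in the camera images.
- stud: black threaded steel stud, 12 mm in diameter, 76 mm long, 65 g, lying on the bench. Origin at its middle, on its axis (6 mm above the bench); x along the stud, either way round the same. Rolls if nudged.
- nut: black steel flanged hexagon nut, 55 g, flange down: flange 33 mm across and 4 mm high, then a hexagon 24 mm across flats up to 22 mm; clear bore 16 mm right through. Origin at the centre of its underside, z up along the bore, x square to a flat (flats every 60 degrees). Grip two flats, fingertips above the flange.
- strap: black steel strap clamp, about 130 g: flat bar 62 x 24 x 13 mm with a slot 11 mm wide along its middle, small steps at one end, a bevel at the other; lies flat. Origin at the centre of its underside, x along its length, z up. Its long sides (24 mm apart along y) are flat over the middle 42 mm.
- step_block: black steel step block, about 280 g, 44 mm long (x) x 36 mm wide (y): a wedge with a toothed staircase on top, 12 mm high at -x, 26 in the middle, 40 at +x; stands on its flat base. Origin at the centre of its underside, z up. Its two sides 36 mm apart along y are plain and parallel.
- vee_seat: stud's seat, one of four fixed grey plates 88 (x) x 84 (y) x 8 mm in a row, 85 mm apart, any order. Two dark V rests, 24 to 36 mm either side of the centre along x; V along x, sides at 45 degrees, bottom 14 and mouth (26 mm wide) 27 mm above the origin; open between the rests. Origin: centre of the plate's underside, 4 mm above the bench. Seated stud: along x, axis 22.5 mm above the origin.
- pin_seat: nut's seat: like grey plate 88 x 84 x 8 mm with a dark round pad 38 mm across, 3 mm high, and in its middle an upright steel pin 6 mm in diameter with a pointed tip, 40 mm above the origin. Origin: centre of the plate's underside, under the pin, 4 mm above the bench; z up. Seated nut: underside 11 mm above the origin, the pin through its bore, any yaw.
- long_seat: strap's seat: like grey plate 88 x 84 x 8 mm with a long narrow dark cradle: floor 77 mm (x) by 39 mm (y) between corner lips 5 mm thick, 9 mm high above the plate, inner edges bevelled 3.5 mm; middle 46 mm of the long sides open for fingers. Origin: centre of the plate's underside, 4 mm above the bench. Seated strap: along x, either way round, underside 8 mm above the origin.
- broad_seat: step block's seat: like grey plate 88 x 84 x 8 mm with a short broad dark cradle: floor 58 mm (x) by 50 mm (y) between corner lips 5 mm thick, 9 mm high above the plate, inner edges bevelled 3.5 mm; middle 36 mm of the sides along x open for fingers. Origin: centre of the plate's underside, 4 mm above the bench. Seated block: along x, either way round, underside 8 mm above the origin.
- spanner: bystander: bright adjustable spanner 188 x 42 x 11 mm lying on the green mat at the left, y along its length. Origin at the centre of its underside. Not to be moved.
- tin: bystander: flat round tin with a green lid, 66 mm in diameter, 25 mm tall, standing on the green mat at the left. Origin at the centre of its underside. Not to be moved.

How it is judged:
At the end, for the whole second after the job is handed in: Stud, nut, strap and block are at rest, each fully down in its own seat (height within about 4 mm), within 12, 8, 12 and 12 mm of the seat's centre; stud, strap and block along the seat within 0.2, 0.35 and 0.45 rad; nut, strap and block level within 0.12 rad (horizontal distance between stud and vee_seat below 0.012 m and z of stud in the frame of vee_seat between 0.018 and 0.027 m and linear speed of each of stud, nut, strap, step_block below 0.02 m/s and angle between the x axis of stud and the x axis of vee_seat, either way round below 0.2 rad and horizontal distance between nut and pin_seat below 0.008 m and z of nut in the frame of pin_seat between 0.008 and 0.0145 m and angle between each of nut, strap, step_block's own z axis and vertical below 0.12 rad and horizontal distance between strap and long_seat below 0.012 m and z of strap in the frame of long_seat between 0.005 and 0.0115 m and angle between the x axis of strap and the x axis of long_seat, either way round below 0.35 rad and horizontal distance between step_block and broad_seat below 0.012 m and z of step_block in the frame of broad_seat between 0.005 and 0.0115 m and angle between the x axis of step_block and the x axis of broad_seat, either way round below 0.45 rad); the robot touches nothing.
It fails at once if the spanner is moved by more than 25 mm (distance of spanner from where it was at the start of the episode above 0.025 m).
It fails at once if the tin is moved by more than 25 mm (distance of tin from where it was at the start of the episode above 0.025 m).
It fails at once if a piece is dropped (falls free faster than 1 m/s, that is from about 50 mm) ((linear speed of stud above 1 m/s and contact force between the fingers and stud below 0.05 N) or (linear speed of nut above 1 m/s and contact force between the fingers and nut below 0.05 N) or (linear speed of strap above 1 m/s and contact force between the fingers and strap below 0.05 N) or (linear speed of step_block above 1 m/s and contact force between the fingers and step_block below 0.05 N)).
It also fails if it takes over 99 s, if anything falls off the work surface, if the arm or the gripper's body presses on something with over 40 N, if the wrist force passes 120 N, or if a joint passes its speed limit or range.

## Robot

A 7-joint arm with a two-finger parallel gripper is mounted at the origin on a cart in front of the work surface, level with it; the furniture and walls round the work are solid. World frame = base frame: x ahead of the robot, y to its left, z up, the work surface at z = 0. Lengths are in m, angles in rad, forces in N, time in s.
With the tool pointing down it reaches from about 0.425 to 0.925 m from the base axis. Payload 6.8 kg.
Tool frame: the origin (TCP) lies at the very end of the fingers, on their centre line; the grasp point (between the pads) lies 19 mm behind it; z points along the fingers, y is the line along which they close (so a half turn about z gives the same grasp; the last joint's range is limited). The gripper opens to 85 mm and grips with 20 to 120 N. Pads are 22 mm wide; open, the fingers measure 114 mm over their backs; the gripper's body (76 mm by 85 mm) begins 54 mm behind the grasp point. The pads swing forward as they close: fully open they stand 13 mm farther back than shut.
Start: joints at [-1.411, 0.477, 0.022, 1.555, -0.011, 1.109, -0.083], TCP at [0.179, 0.651, 0.231] pointing down, gripper open.
Joint ranges: [-2.96, 2.96], [-0.34, 2.1], [-1.41, 1.46], [0.24, 2.44], [-1.37, 4.51], [0.17, 1.92], [-2.96, 2.96]. Speed limits (rad/s): [2.39, 2.39, 3.14, 3.14, 3.14, 3.14, 3.14].

## Interface

Orientations are given as a unit quaternion [w, x, y, z].
In Python, from station import bot gives the robot as it stands. The module is installed in compiled form; this text tells all that it offers.
- The arm moves only by the shell command python3 -m jog 'ROWS' [OPENING] [FORCE]. ROWS is JSON, a list of rows, each a list of 4 numbers: the shift along the tool's x, y, z in cm, then the turn about the tool's z in rad. In form: [[x, y, z, spin], ...]. A call has 1 to 20 rows; each row is the pose to reach, as a shift and turn from the pose commanded when the call began, along the tool's axes at that moment; what a row does not reach only later rows make up. A row lasts 1/12 s, in which the tool goes at most 41.7 mm and 7.16 degrees, less where a joint would pass 70% of its speed; a pose out of reach is approached as far as the arm can. A call with a gripper value outside its range is refused whole. OPENING is the closure, from -1 (fully open) to 1 (shut), set as the call begins (- or left out, the last holds). The fingers move at their own pace and stop on an object; FORCE is the grip in N (left out, the last holds). Time passes only in rows, so rows that repeat a pose let the fingers close. It gives the time, the measured TCP pose, the force, the opening and the grip force at its end, in the units of the state.
- bot.get_obs(): the state, without advancing time (a new reading comes with each control period).
- bot.read_camera(name): name is "scene" or "top" or "wrist"; returns a dict with "pixels" (400x640x3 uint8, red, green, blue), "depth" (400x640 float32, m along the optical axis (not along the pixel's ray), 0 where there is no reading), "fovy" (degrees; the focal length in pixels is half the picture's height over the tangent of half this angle, whatever the lens; pixels are square), "cx", "cy" (the principal point, pixels), "distortion" ([k1, k2, p1, p2, k3] as OpenCV has them; the pictures are not rectified), "pose" (4x4, takes a point from camera to world coordinates). Camera axes: x right, y down, z forward; pixel columns grow to the right and rows downward; lengths in m; the calibration is good to about 2 mm. A picture is of the moment at which its call begins.
- bot.hand_in(): hands the job in; it is judged then, once.
The state is a dict: "t": time; "q": joint angles; "joint_vel": joint speeds; "joint_torque": joint torques, N m; "eef_pos": TCP position; "tool_rot": TCP orientation; "contact_force": force on the tool from outside, world axes, zero at the start; "torque": the same for the moment, N m; "gripper_width": opening from 0.0 (shut) to 1.0 (fully open); "grasp_force": force on a finger pad.
Only numpy, scipy, OpenCV 4.12 (cv2) and the standard library are available. Lean on these libraries where they do the work, as an engineer would, in place of code of your own. Each camera call takes 0.05 s, during which the arm holds its last target. There are 200 camera calls.

## Working session

There is one attempt and no reset: what is moved stays moved. The work goes in short steps, Python scripts to look and compute and a shell command to move; the robot and the scene stay as the last step left them, time stands still between calls to the robot, and variables do not carry over. Pictures are saved under pics/ and viewed, at most 16 in all, crops included, and the job is handed in when it is done.

```bash
mkdir -p pics; ls
cat > h.py <<'E'
import numpy as np, cv2
from station import bot
def cam(n):
    c=bot.read_camera(n); f=200/np.tan(np.radians(c["fovy"])/2)
    c["K"]=np.array([[f,0,c["cx"]],[0,f,c["cy"]],[0,0,1.]]); c["D"]=np.array(c["distortion"],float); c["pose"]=np.array(c["pose"]); return c
def save(c,n): cv2.imwrite("pics/%s.png"%n,cv2.cvtColor(c["pixels"],cv2.COLOR_RGB2BGR))
def rays(c,uv):
    p=cv2.undistortPoints(np.array(uv,float).reshape(-1,1,2),c["K"],c["D"]).reshape(-1,2)
    d=np.c_[p,np.ones(len(p))]@c["pose"][:3,:3].T; return c["pose"][:3,3],d
def onz(c,uv,z):
    o,d=rays(c,uv); return o+d*((z-o[2])/d[:,2])[:,None]
def proj(c,P):
    T=np.linalg.inv(c["pose"]); return cv2.projectPoints(np.array(P,float).reshape(-1,3),cv2.Rodrigues(T[:3,:3])[0],T[:3,3],c["K"],c["D"])[0].reshape(-1,2)
def cloud(c):
    h,w=c["depth"].shape; v,u=np.mgrid[:h,:w]
    p=cv2.undistortPoints(np.c_[u.ravel(),v.ravel()].astype(float).reshape(-1,1,2),c["K"],c["D"]).reshape(-1,2)
    P=np.c_[p,np.ones(len(p))]*c["depth"].reshape(-1,1); P=P@c["pose"][:3,:3].T+c["pose"][:3,3]
    P[c["depth"].ravel()==0]=np.nan; return P.reshape(h,w,3)
E
python3 - <<'E'
from h import *
for n in ("top","scene","wrist"):
    c=cam(n); save(c,n+"0"); print(n,c["fovy"],c["D"],c["pose"].round(3).tolist())
print(bot.get_obs())
E
```

```text
pics
top 48.17796671824293 [-0.00667535  0.          0.          0.          0.        ] [[0.096, -0.968, 0.231, 0.25], [-0.995, -0.094, 0.021, 0.172], [0.001, -0.232, -0.973, 1.198], [0.0, 0.0, 0.0, 1.0]]
scene 50.78944168588616 [0.02241487 0.         0.         0.         0.        ] [[0.635, -0.458, 0.622, -0.291], [-0.772, -0.376, 0.512, -0.498], [-0.001, -0.806, -0.592, 0.814], [0.0, 0.0, 0.0, 1.0]]
wrist 65.91313810491827 [-0.04116635  0.          0.          0.          0.        ] [[0.264, 0.93, 0.256, 0.114], [0.964, -0.254, -0.073, 0.669], [-0.003, 0.266, -0.964, 0.373], [0.0, 0.0, 0.0, 1.0]]
{'t': 0.15, 'q': array([-1.41112308,  0.47764218,  0.0223284 ,  1.55619473, -0.01150726,
        1.10928215, -0.08310877]), 'joint_vel': array([-4.16429608e-04, -6.46650097e-04, -4.75525154e-04, -1.71367361e-03,
       -2.07333706e-03, -2.32984693e-03, -8.23689106e-05]), 'joint_torque': array([ 2.31029371e-03, -5.96920180e+01,  1.60983872e+00, -2.81488270e+01,
        1.26239556e-02,  6.55973243e-03,  4.92425769e-06]), 'eef_pos': array([0.17846936, 0.65052149, 0.23053976]), 'tool_rot': array([-5.18319505e-05,  1.33475897e-01,  9.91051813e-01, -6.97448068e-04]), 'contact_force': array([-0.11722781, -0.666196  , -0.20723404]), 'torque': array([-0.01067229,  0.0046512 ,  0.02981032]), 'grasp_force': 0.0, 'gripper_width': 0.9990941257638725}
```

View pics/top0.png

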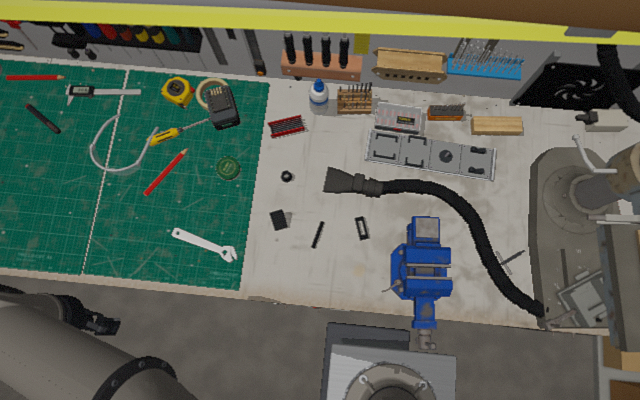

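View pics/scene0.png

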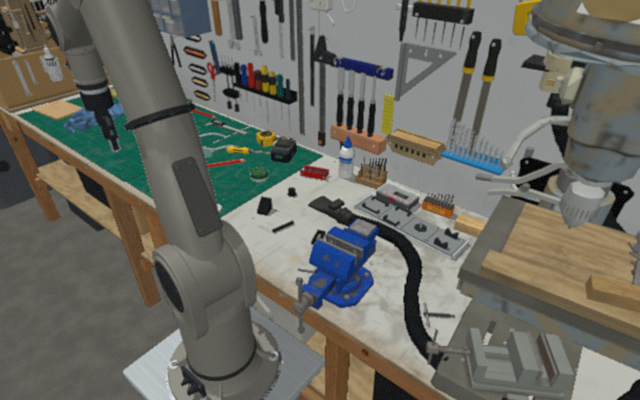

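The top view shows the nut (287,176), block (281,219), stud (318,234) and strap (362,228), with the rack row running from (383,148) to (480,162). The hose nozzle (345,180) and the blue vise (425,255) are in between. Next I'll get heights and a closer crop.

Run:
```python
from h import *
c=cam("top"); P=cloud(c)
im=cv2.cvtColor(c["pixels"],cv2.COLOR_RGB2BGR)
cv2.imwrite("pics/top_crop.png",cv2.resize(im[115:255,260:510],None,fx=3.2,fy=3.2,interpolation=cv2.INTER_CUBIC))
for n,(u,v) in dict(nut=(287,176),block=(281,219),stud=(318,234),strap=(362,228),p1=(383,140),p2=(413,163),p3=(446,148),p4=(480,160),noz=(345,180),hose=(410,187),hose2=(370,185),vise=(425,255),visetop=(425,230),tin=(228,168),bench=(330,210),box=(398,115),wood=(497,125),press=(570,190),bottle=(318,92),red=(286,127)).items():
    print(n,P[v,u].round(3), end='; ')
# height map: obstacles
g=P.reshape(-1,3); print()
for y in np.arange(0.45,-0.5,-0.05):
    print("%.2f"%y,[ "%.2f"%np.nanmax(np.r_[-1,g[(abs(g[:,0]-x)<.025)&(abs(g[:,1]-y)<.025),2]]) for x in np.arange(.2,1.0,.05)])
```

```text
nut [0.581 0.324 0.002]; block [0.454 0.323 0.029]; stud [0.426 0.221 0.013]; strap [0.455 0.105 0.002]; p1 [0.708 0.067 0.012]; p2 [ 0.648 -0.02   0.013]; p3 [ 0.703 -0.111  0.009]; p4 [ 0.676 -0.207  0.01 ]; noz [0.574 0.163 0.039]; hose [ 0.57  -0.011  0.046]; hose2 [0.564 0.096 0.051]; vise [ 0.382 -0.041  0.138]; visetop [ 0.444 -0.041  0.122]; tin [0.579 0.483 0.032]; bench [0.496 0.196 0.002]; box [0.778 0.032 0.034]; wood [ 0.774 -0.243  0.036]; press [ 0.587 -0.41   0.096]; bottle [0.782 0.255 0.122]; red [0.719 0.342 0.016]; 
0.45 ['0.69', '0.01', '0.01', '0.02', '0.01', '0.01', '0.01', '0.04', '0.03', '0.01', '0.01', '0.01', '0.01', '0.23', '0.24', '-1.00']
0.40 ['0.70', '0.01', '0.01', '0.01', '0.01', '0.01', '0.01', '0.01', '0.01', '0.01', '0.03', '0.03', '0.01', '0.10', '0.23', '-1.00']
0.35 ['0.72', '0.01', '0.01', '1.02', '0.01', '0.05', '0.04', '0.03', '0.03', '0.01', '0.03', '0.03', '0.01', '0.30', '0.24', '-1.00']
0.30 ['-0.88', '0.01', '0.01', '1.03', '0.01', '0.04', '0.04', '0.02', '0.02', '0.01', '0.03', '0.04', '0.12', '0.30', '0.24', '-1.00']
0.25 ['-0.89', '0
[... 1327 characters left out ...]
 '0.28', '-1.00']
-0.25 ['-1.00', '0.01', '0.04', '0.05', '0.05', '0.04', '0.01', '0.01', '0.02', '0.02', '0.02', '0.04', '0.04', '0.24', '0.28', '-1.00']
-0.30 ['-0.89', '0.01', '0.05', '0.05', '0.01', '0.39', '0.01', '0.01', '0.31', '0.31', '0.01', '0.04', '0.39', '0.28', '0.29', '-1.00']
-0.35 ['0.36', '0.36', '0.36', '0.36', '0.36', '0.41', '0.05', '0.31', '0.31', '0.31', '0.04', '0.01', '0.40', '0.37', '0.29', '-1.00']
-0.40 ['0.36', '0.36', '0.36', '0.36', '0.37', '0.39', '0.31', '0.35', '0.36', '0.34', '0.05', '0.04', '0.36', '0.35', '0.29', '-1.00']
-0.45 ['-0.04', '0.12', '0.12', '0.13', '0.11', '0.05', '0.33', '0.33', '0.21', '0.29', '0.05', '0.05', '0.30', '0.26', '0.30', '-1.00']
```

View pics/top_crop.png

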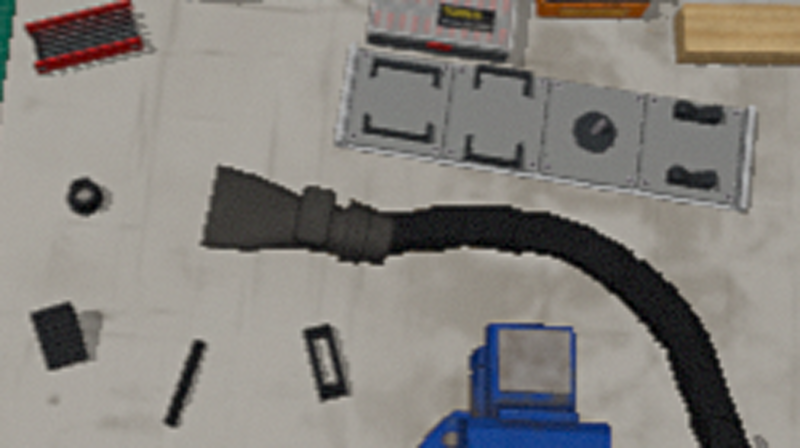

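```bash
cat >> h.py <<'E'
from scipy.spatial.transform import Rotation as R
def tool():
    o=bot.get_obs(); w,x,y,z=o["tool_rot"]; return np.array(o["eef_pos"]),R.from_quat([x,y,z,w]).as_matrix(),o
def go(p,yaw=None):
    """row to put TCP at p with tool y along world heading yaw (mod pi)"""
    e,M,o=tool(); d=M.T@(np.array(p)-e)*100
    s=0 if yaw is None else -(((yaw-np.arctan2(M[1,1],M[0,1]))+np.pi/2)%np.pi-np.pi/2)
    print("row",d.round(2),"spin",round(s,3),"| t",round(o["t"],2),"tcp",e.round(4),"q",o["q"].round(2))
E
python3 -m jog '[[-37.5,-34.3,-4,0],[-37.5,-34.3,-4,0],[-37.5,-34.3,-4,0],[-37.5,-34.3,-4,0],[-37.5,-34.3,-4,0],[-37.5,-34.3,-4,0],[-37.5,-34.3,-4,0],[-37.5,-34.3,-4,0],[-37.5,-34.3,-4,0],[-37.5,-34.3,-4,0],[-37.5,-34.3,-4,0],[-37.5,-34.3,-4,0],[-37.5,-34.3,-4,0],[-37.5,-34.3,-4,0],[-37.5,-34.3,-4,0],[-37.5,-34.3,-4,0],[-37.5,-34.3,-4,0]]' -1 40
python3 - <<'E'
from h import *
c=cam("wrist"); save(c,"w1"); np.save("w1.npy",c,allow_pickle=True); print(tool()[0],c["pose"][:3,3])
E
```

```text
t: 1.62
eef_pos: [0.4484, 0.2227, 0.271]
tool_rot: [-0.0, 0.132, 0.991, 0.0]
contact_force: [0.2, -0.1, -0.1]
gripper_width: 0.998
grasp_force: 0.0
[0.44854863 0.22253714 0.27104326] [0.38369242 0.2410552  0.41375643]
```

View pics/w1.png

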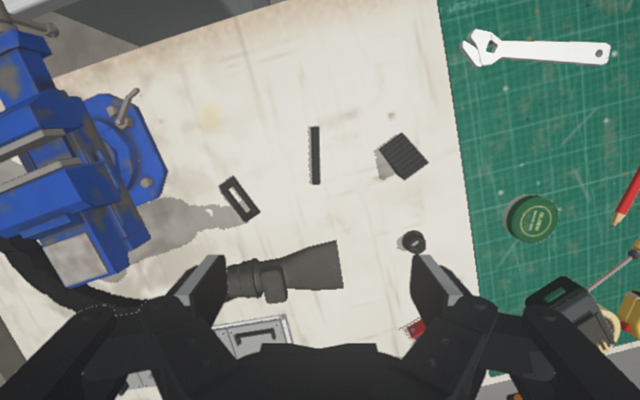

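Wrist view: stud (315,155), block (402,156), strap (239,199) and nut (413,241) are all clear. Next, a second wrist view of the pieces, then one over the rack.

```bash
python3 -m jog '[[-10.9,-9.5,0,0],[-10.9,-9.5,0,0],[-10.9,-9.5,0,0],[-10.9,-9.5,0,0],[-10.9,-9.5,0,0],[-10.9,-9.5,0,0],[-10.9,-9.5,0,0]]' | head -2
python3 - <<'E'
from h import *
c=cam("wrist"); save(c,"w2"); np.save("w2.npy",c,allow_pickle=True); go([.70,-.06,.27],np.pi/2)
E
```

```text
t: 2.25
eef_pos: [0.5288, 0.1023, 0.271]
row [-20.79 -11.21   0.08] spin -0.265 | t 2.3 tcp [0.5287 0.1026 0.2711] q [-0.61  0.22  0.36  1.85 -0.09  1.09  1.09]
```

```bash
python3 -m jog '[[-20.8,-11.2,0,-0.265],[-20.8,-11.2,0,-0.265],[-20.8,-11.2,0,-0.265],[-20.8,-11.2,0,-0.265],[-20.8,-11.2,0,-0.265],[-20.8,-11.2,0,-0.265],[-20.8,-11.2,0,-0.265],[-20.8,-11.2,0,-0.265],[-20.8,-11.2,0,-0.265]]' | head -3
python3 - <<'E'
from h import *
c=cam("wrist"); save(c,"w3"); np.save("w3.npy",c,allow_pickle=True)
W=[np.load(f"w{i}.npy",allow_pickle=True).item() for i in (1,2)]
app=dict(nut=(.581,.320,.015),block=(.454,.323,.025),stud=(.43,.221,.01),strap=(.455,.105,.01))
for n,p in app.items():
    for i,w in enumerate(W):
        g=cv2.cvtColor(w["pixels"],cv2.COLOR_RGB2GRAY); m=(g<85).astype(np.uint8)
        u=proj(w,p)[0]
        if not(0<u[0]<640 and 0<u[1]<400): print(n,i,"out",u);continue
        k,l,s,cen=cv2.connectedComponentsWithStats(m)
        j=1+np.argmin(np.linalg.norm(cen[1:]-u,axis=1)+1e3*(s[1:,4]<40)); 
        cn=cv2.findContours((l==j).astype(np.uint8),0,2)[0][0]
        print(n,i,u.round(),cen[j].round(1),s[j],"rect",cv2.minAreaRect(cn))
E
```

```text
t: 3.05
eef_pos: [0.7001, -0.0602, 0.2707]
tool_rot: [-0.001, 0.0, 1.0, 0.001]
nut 0 [410. 248.] [402.6 156.2] [ 380  134   47   45 1147] rect ((402.8000183105469, 155.90000915527344), (39.20000076293945, 31.000001907348633), 53.13010025024414)
nut 1 [488. 171.] [490.5 165.3] [478 154  27  22 438] rect ((491.0, 164.5), (21.0, 26.0), 90.0)
block 0 [396. 160.] [402.6 156.2] [ 380  134   47   45 1147] rect ((402.8000183105469, 155.90000915527344), (39.20000076293945, 31.000001907348633), 53.13010025024414)
block 1 [481.  69.] [485.8  66.7] [ 459   43   58   47 1567] rect ((485.99127197265625, 65.56550598144531), (40.41879653930664, 45.93257522583008), 52.594642639160156)
stud 0 [313. 162.] [315.  154.8] [311 127   9  57 382] rect ((314.9587707519531, 155.02169799804688), (56.0711669921875, 6.998481273651123), 88.80650329589844)
stud 1 [390.  73.] [391.9  65.5] [388  33   9  66 497] rect ((392.013427734375, 65.5289535522461), (7.71113920211792, 65.14484405517578), 1.6365771293640137)
strap 0 [236. 202.] [238.8 199.1] [220 177  40  45 596] rect ((238.70001220703125, 199.1000213623047), (44.20000076293945, 18.200000762939453), 53.13010025024414)
strap 1 [305. 118.] [306.8 114.8] [288  92  40  49 440] rect ((307.4615478515625, 115.69229125976562), (47.70421600341797, 17.19570541381836), 56.30992889404297)
```

View pics/w3.png

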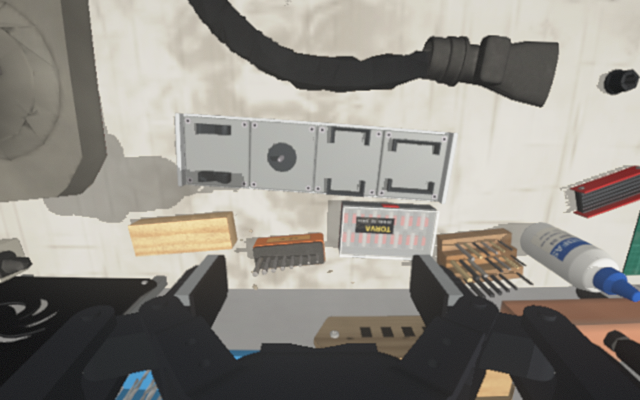

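The rack is clear in this view: V rests (213,128)/(215,177), pin pad (282,156), long cradle (348,160), broad cradle (413,165). One more view on the way back will give the stereo heights.

```bash
python3 -m jog '[[8,6,0,0],[8,6,0,0],[8,6,0,0],[8,6,0,0],[8,6,0,0]]' | head -2
cat > seg.py <<'E'
from h import *
def comp(w,p,thr=85,amin=15,r=14):
    g=cv2.cvtColor(w["pixels"],cv2.COLOR_RGB2GRAY); k,l,s,cen=cv2.connectedComponentsWithStats((g<thr).astype(np.uint8))
    u=proj(w,p)[0]; d=np.linalg.norm(cen[1:]-u,axis=1)+1e3*(s[1:,4]<amin)+1e3*(s[1:,4]>3000); j=1+np.argmin(d)
    return cen[j],s[j,4],d[j-1],l==j
def tri(views,uvs):
    A=np.zeros((3,3));b=np.zeros(3)
    for w,u in zip(views,uvs):
        o,d=rays(w,[u]); d=d[0]/np.linalg.norm(d); Q=np.eye(3)-np.outer(d,d); A+=Q; b+=Q@o
    return np.linalg.solve(A,b)
E
python3 - <<'E'
from seg import *
c=cam("wrist"); save(c,"w4"); np.save("w4.npy",c,allow_pickle=True)
w3,w4=[np.load(f"w{i}.npy",allow_pickle=True).item() for i in (3,4)]
for n,uv,z in [("v1",(213,128),.028),("v2",(215,177),.028),("pad",(282,156),.015),("L1",(348,131),.02),("L2",(345,187),.02),("B1",(414,145),.02),("B2",(410,186),.02)]:
    g=cv2.cvtColor(w3["pixels"],cv2.COLOR_RGB2GRAY)
    p=onz(w3,[uv],z)[0]
    for thr in (60,75,90):
        a=comp(w3,p,thr); b=comp(w4,p,thr)
        print(n,thr,p.round(3),a[0].round(1),a[1],b[0].round(1),b[1],"d",round(b[2]),tri([w3,w4],[a[0],b[0]]).round(4))
W=[np.load(f"w{i}.npy",allow_pickle=True).item() for i in (1,2)]
for n,p in dict(nut=(.583,.321,.015),block=(.44,.323,.03),stud=(.42,.221,.01),strap=(.45,.105,.01)).items():
  for thr in (60,75,90):
    a,b=[comp(w,p,thr) for w in W]; print(n,thr,a[0].round(1),a[1:3],b[0].round(1),b[1:3],tri(W,[a[0],b[0]]).round(4))
ims=[cv2.cvtColor(w["pixels"],cv2.COLOR_RGB2BGR) for w in W]
f=lambda im,r:cv2.resize(im[r[1]:r[1]+80,r[0]:r[0]+100],None,fx=4,fy=3.7,interpolation=cv2.INTER_CUBIC)
cv2.imwrite("pics/m.png",np.vstack([np.hstack([f(ims[0],(360,115)),f(ims[0],(370,205))]),np.hstack([f(ims[1],(440,25)),f(ims[1],(440,130))])]))
E
```

```text
t: 3.52
eef_pos: [0.6195, 0.0007, 0.2721]
v1 60 [ 0.639 -0.188  0.028] [ 10.8 260.4] 238 [187.1 192.2] 32 d 15 [0.5543 0.0565 0.5217]
v1 75 [ 0.639 -0.188  0.028] [217.4 129.2] 54 [173.2 191.2] 314 d 1 [ 0.6394 -0.184   0.0289]
v1 90 [ 0.639 -0.188  0.028] [212.9 128.9] 274 [173.5 191.3] 355 d 2 [ 0.6407 -0.1909  0.018 ]
v2 60 [ 0.7   -0.19   0.028] [365.6 332. ] 78 [187.1 192.2] 32 d 45 [ 0.5881 -0.0355  0.4125]
v2 75 [ 0.7   -0.19   0.028] [215.2 176.5] 265 [178.7 232.4] 166 d 4 [ 0.7032 -0.1972  0.0054]
v2 90 [ 0.7   -0.19   0.028] [213.9 176.6] 332 [175.8 233.5] 312 d 2 [ 0.7012 -0.1957  0.0161]
pad 60 [ 0.675 -0.106  0.015] [365.6 332. ] 78 [187.1 192.2] 32 d 57 [ 0.5881 -0.0355  0.4125]
pad 75 [ 0.675 -0.106  0.015] [273.4 158.2] 20 [230.5 216.2] 28 d 8 [ 0.6777 -0.1181  0.0116]
pad 90 [ 0.675 -0.106  0.015] [281.2 157. ] 496 [239.3 215.1] 423 d 0 [ 0.677  -0.1079  0.0066]
L1 60 [ 0.643 -0.022  0.02 ] [455.7  40.3] 87 [282.5 146.3] 15 d 50 [ 0.5801 -0.0066  0.2605]
L1 75 [ 0.643 -0.022  0.02 ] [357.2 132.3] 86 [303.4 193. ] 126 d 4 [ 0.6425 -0.0149  0.0304]
L1 90 [ 0.643 -0.022
[... 2034 characters left out ...]
2.   65.4] (np.int32(474), np.float64(3.5057051647494593)) [0.4226 0.2252 0.009 ]
stud 90 [315.  154.4] (np.int32(398), np.float64(3.9019324580934436)) [392.   65.4] (np.int32(503), np.float64(3.4852025690739845)) [0.422  0.2256 0.0061]
strap 60 [240.  207.9] (np.int32(16), np.float64(10.971379892549695)) [392.1  55.6] (np.int32(288), np.float64(106.31957980541904)) [0.4313 0.1739 0.2013]
strap 75 [238.8 199.1] (np.int32(544), np.float64(4.494084720425692)) [294.8  97. ] (np.int32(33), np.float64(19.627071339834803)) [0.4387 0.1104 0.0379]
strap 90 [238.7 199.1] (np.int32(618), np.float64(4.403444791439169)) [306.8 114.9] (np.int32(461), np.float64(3.1927518967292867)) [0.4521 0.1091 0.0075]
```

View pics/m.png

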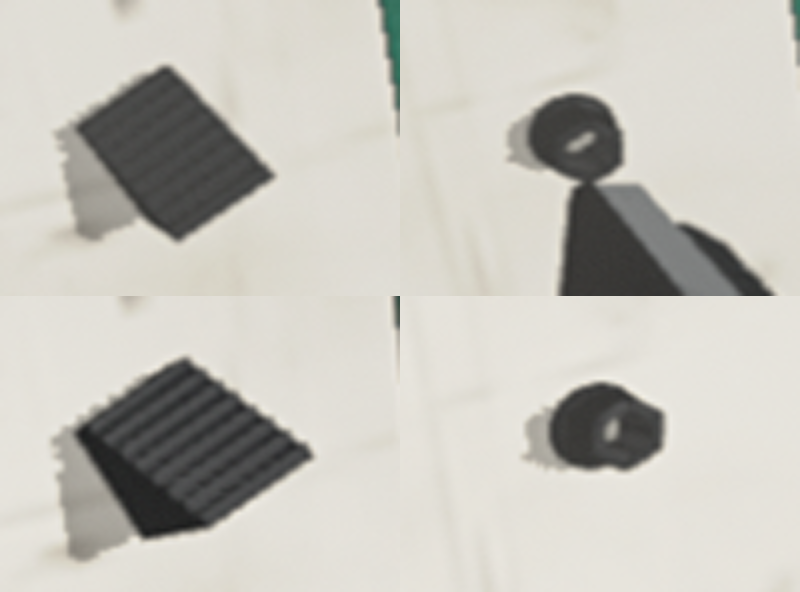

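Estimates so far: the seat heights agree with the text, and the rack order from left to right is broad, long, pin, vee. The block's high end is toward crop corners B and C. Now I'll work out the final numbers.

Run:
```python
from seg import *
w1,w2,w3,w4=[np.load(f"w{i}.npy",allow_pickle=True).item() for i in (1,2,3,4)]
def hd(v): return round(float(np.degrees(np.arctan2(v[1],v[0]))),1)
# seats: line fit with 85 mm pitch
est={}
for w in (w3,w4):
    C=[]
    for ps,z in [([(.659,.066),(.717,.061)],.019),([(.645,-.019),(.718,-.024)],.019),([(.677,-.107)],.014),([(.641,-.19),(.701,-.195)],.026)]:
        C.append(np.mean([onz(w,[comp(w,(*p,z),90)[0]],z)[0] for p in ps],0)[:2])
    C=np.array(C); print(C.round(4).tolist()); est[id(w)]=C
C=np.mean(list(est.values()),0); i=np.arange(4)-1.5
d=(C*i[:,None]).sum(0)/(i**2).sum(); print("pitch",np.linalg.norm(d),"seat y heading",hd(-d)); d*=.085/np.linalg.norm(d)
print("seats",(C.mean(0)+i[:,None]*d).round(4).tolist())
# block corners
V1=[(402,132.6),(428.75,162.3),(405,179.9),(379.3,149.6)];V2=[(486.3,41.8),(518,68.5),(491.3,86.1),(459.5,61.8)]
T=[tri([w1,w2],[a,b]) for a,b in zip(V1,V2)]; print("block tri",np.round(T,4).tolist())
for w,V in ((w1,V1),(w2,V2)):
    K=np.r_[onz(w,V[:1],.012),onz(w,V[1:3],.04),onz(w,V[3:],.006)]; print("block",K.mean(0).round(4),hd(K[1]-K[0]),hd(K[2]-K[3]))
for n,p,z in (("stud",(.425,.224,.006),.006),("strap",(.452,.109,.01),.0095)):
    for w in (w1,w2):
        m=comp(w,p,90)[3].astype(np.uint8); cn=cv2.findContours(m,0,2)[0][0].reshape(-1,2)
        G=(onz(w,cn,z)[:,:2]*1e4).astype(np.float32); (c,s,a)=cv2.minAreaRect(G); b=cv2.boxPoints((c,s,a)); e=[b[1]-b[0],b[2]-b[1]]; e=max(e,key=np.linalg.norm)
        print(n,np.round(np.array(c)/1e4,4),np.round(np.array(s)/10,1),hd(e))
print("nut flange",onz(w2,[(489.5,165.7)],.004),"hex top",onz(w2,[(496,167)],.022), "bore v1",onz(w1,[(413.3,241)],.018))
go([.425,.224,.12])
```

```text
[[0.688, 0.0632], [0.6823, -0.0205], [0.6762, -0.1071], [0.6698, -0.1905]]
[[0.687, 0.0627], [0.6809, -0.0221], [0.6749, -0.1058], [0.6683, -0.1887]]
pitch 0.08452167768743202 seat y heading 85.8
seats [[0.6877, 0.0636], [0.6815, -0.0212], [0.6753, -0.106], [0.6692, -0.1908]]
block tri [[0.4242, 0.3408, 0.0108], [0.4644, 0.3588, 0.0375], [0.4768, 0.3252, 0.0395], [0.4384, 0.3092, 0.0026]]
block [0.4507 0.3331 0.0245] 23.9 23.4
block [0.451  0.3324 0.0245] 22.9 23.9
stud [0.4235 0.2252] [ 9.3 73.2] -14.0
stud [0.4227 0.2254] [ 9.8 75. ] -14.5
strap [0.4528 0.1101] [59.8 26.2] 18.8
strap [0.453  0.1093] [59.4 21.6] 18.7
nut flange [[0.57767972 0.32823804 0.004     ]] hex top [[0.57657297 0.32722865 0.022     ]] bore v1 [[0.57010002 0.32570125 0.018     ]]
row [19.54 22.46 15.2 ] spin 0 | t 3.57 tcp [ 0.6203 -0.0007  0.2721] q [-0.39  0.36  0.38  1.67 -0.15  1.14  1.61]
```

```bash
python3 -m jog '[[19.7,22.6,16,0.248],[19.7,22.6,16,0.248],[19.7,22.6,16,0.248],[19.7,22.6,16,0.248],[19.7,22.6,16,0.248],[19.7,22.6,16,0.248],[19.7,22.6,16,0.248],[19.7,22.6,16,0.248],[19.7,22.6,16,0.248],[19.7,22.6,16,0.248],[19.7,22.6,16,0.248]]' -0.3 40
python3 - <<'E'
from h import *
go([.4232,.2253,.003],np.radians(75.8))
E
```

```text
t: 4.48
eef_pos: [0.4251, 0.2241, 0.1115]
tool_rot: [0.0, 0.125, 0.992, -0.0]
contact_force: [-0.0, -0.3, 0.1]
gripper_width: 0.65
grasp_force: 0.0
row [ 0.23  0.07 10.85] spin -0.003 | t 4.48 tcp [0.4251 0.2241 0.1115] q [-0.86  0.33  0.29  2.14 -0.15  0.69  0.85]
```

```bash
python3 -m jog '[[0.2,0.1,4,0],[0.2,0.1,8,0],[0.2,0.1,9.8,0],[0.2,0.1,10.8,0],[0.2,0.1,10.8,0],[0.2,0.1,10.8,0]]' -0.3 40 && python3 -m jog '[[0,0,0,0],[0,0,0,0],[0,0,0,0],[0,0,0,0],[0,0,0,0],[0,0,0,0]]' 1 40
```

```text
t: 4.98
eef_pos: [0.4242, 0.225, 0.004]
tool_rot: [0.001, 0.126, 0.992, 0.0]
contact_force: [0.8, -0.5, 0.4]
gripper_width: 0.647
grasp_force: 0.0
t: 5.48
eef_pos: [0.4232, 0.2262, 0.0044]
tool_rot: [0.001, 0.125, 0.992, 0.001]
contact_force: [-0.8, -0.4, 8.5]
gripper_width: 0.113
grasp_force: 39.1
```

```bash
python3 -m jog '[[0,0,-2,0],[0,0,-6,0],[0,0,-10,0],[0,0,-13,0],[0,0,-13,0]]'
python3 - <<'E'
from h import *
go([.6692,-.1908,.12],np.radians(85.8)); c=cam("wrist"); save(c,"g1")
E
```

```text
t: 5.9
eef_pos: [0.4257, 0.2276, 0.1391]
tool_rot: [0.004, 0.125, 0.992, 0.004]
contact_force: [1.1, 0.8, -1.1]
gripper_width: 0.118
grasp_force: 39.4
row [-33.98 -34.49   1.83] spin -0.178 | t 5.9 tcp [0.4257 0.2276 0.1391] q [-0.89  0.29  0.32  2.12 -0.13  0.75  0.83]
```

```bash
python3 -m jog '[[-2,-2,-3,0],[-34,-34.5,-3,-0.178],[-34,-34.5,-3,-0.178],[-34,-34.5,-3,-0.178],[-34,-34.5,-3,-0.178],[-34,-34.5,-3,-0.178],[-34,-34.5,-3,-0.178],[-34,-34.5,-3,-0.178],[-34,-34.5,-3,-0.178],[-34,-34.5,-3,-0.178],[-34,-34.5,-3,-0.178],[-34,-34.5,-3,-0.178],[-34,-34.5,-3,-0.178],[-34,-34.5,-3,-0.178],[-34,-34.5,-3,-0.178],[-34,-34.5,-3,-0.178]]'
python3 - <<'E'
from h import *
go([.6692,-.1908,.06],np.radians(85.8)); c=cam("wrist"); save(c,"g2")
E
```

```text
t: 7.28
eef_pos: [0.6655, -0.1907, 0.1622]
tool_rot: [-0.001, 0.035, 0.999, 0.001]
contact_force: [-0.3, 1.2, -0.2]
gripper_width: 0.114
grasp_force: 39.4
row [-0.39  0.   10.22] spin 0.002 | t 7.28 tcp [ 0.6655 -0.1907  0.1622] q [-0.08  0.6   0.4   1.59 -0.27  1.01  1.9 ]
```

View pics/g2.png

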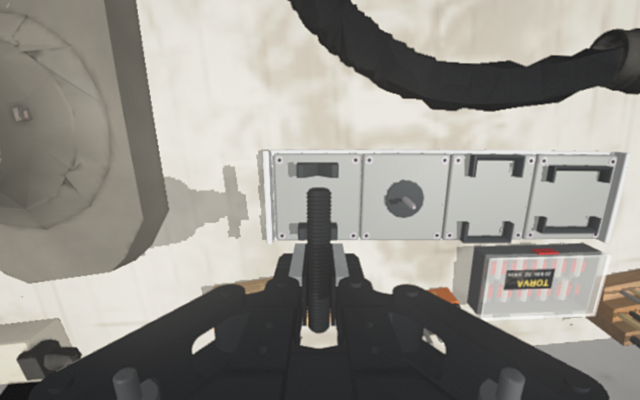

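Run:
```python
from h import *
c=cam("wrist"); e=tool()[0]
P=onz(c,[(319,187),(318,332)],e[2]+.004); print(P.round(4),P.mean(0)-e)
print("rest1",onz(c,[(317,170)],.027),"plate corners z.012",onz(c,[(272,152),(362,152),(362,239),(275,240)],.012).round(4).tolist(), "pad",onz(c,[(404,199)],.015))
```

```text
[[ 0.6275 -0.1868  0.1669]
 [ 0.7052 -0.1928  0.1669]] [0.00041507 0.00077561 0.004     ]
rest1 [[ 0.64049703 -0.18914916  0.027     ]] plate corners z.012 [[0.6227, -0.2304, 0.012], [0.6287, -0.1458, 0.012], [0.7162, -0.1487, 0.012], [0.711, -0.2371, 0.012]] pad [[ 0.67639405 -0.1069212   0.015     ]]
```

```bash
python3 -m jog '[[-0.3,0,4,0],[-0.3,0,8,0],[-0.3,0,10.5,0],[-0.3,0,12,0],[-0.3,0,12.8,0],[-0.3,0,13.3,0],[-0.3,0,13.5,0],[-0.3,0,13.6,0],[-0.3,0,13.6,0]]'
```

```text
t: 8.13
eef_pos: [0.6702, -0.1934, 0.0287]
tool_rot: [0.001, 0.036, 0.999, -0.0]
contact_force: [-0.1, -0.1, -0.9]
gripper_width: 0.116
grasp_force: 39.4
```

```bash
python3 -m jog '[[0.05,0.2,0.1,0],[0.05,0.2,0.1,0],[0.05,0.2,0.1,0]]'
```

```text
t: 8.38
eef_pos: [0.6693, -0.1908, 0.0269]
tool_rot: [0.0, 0.036, 0.999, 0.0]
contact_force: [-0.1, -0.3, -0.8]
gripper_width: 0.115
grasp_force: 39.4
```

```bash
python3 -m jog '[[0,0,0.15,0],[0,0,0.25,0],[0,0,0.25,0],[0,0,0.25,0]]'
```

```text
t: 8.72
eef_pos: [0.6694, -0.1919, 0.0249]
tool_rot: [0.001, 0.037, 0.999, -0.0]
contact_force: [-1.7, -0.6, 6.0]
gripper_width: 0.116
grasp_force: 40.1
```

Contact at z = 0.025, as expected. Releasing and lifting.

```bash
python3 -m jog '[[0,0,0,0],[0,0,0,0],[0,0,0,0]]' 0.45; python3 -m jog '[[0,0,-1,0],[0,0,-3,0],[0,0,-7,0],[0,0,-11,0],[0,0,-13,0],[0,0,-13,0]]' -0.1;  python3 - <<'E'
from h import *
c=cam("wrist"); save(c,"g3"); go([.453,.110,.12],np.radians(108.8)); go([.451,.3328,.15],np.radians(113.5));go([.577,.3275,.15],np.radians(74.8))
E
```

```text
t: 8.97
eef_pos: [0.6688, -0.1909, 0.0235]
tool_rot: [-0.0, 0.036, 0.999, 0.0]
contact_force: [-0.3, -0.5, -0.6]
gripper_width: 0.276
grasp_force: 0.0
t: 9.47
eef_pos: [0.6722, -0.1925, 0.1608]
tool_rot: [0.005, 0.037, 0.999, -0.001]
contact_force: [0.1, -1.4, 1.2]
gripper_width: 0.547
grasp_force: 0.0
row [23.94 28.52  3.61] spin -0.401 | t 9.52 tcp [ 0.6708 -0.1918  0.1578] q [-0.08  0.61  0.4   1.59 -0.27  1.    1.9 ]
row [25.75 50.72  0.58] spin -0.483 | t 9.52 tcp [ 0.6708 -0.1918  0.1578] q [-0.08  0.61  0.4   1.59 -0.27  1.    1.9 ]
row [13.14 51.11  0.66] spin 0.192 | t 9.52 tcp [ 0.6708 -0.1918  0.1578] q [-0.08  0.61  0.4   1.59 -0.27  1.    1.9 ]
```

View pics/g3.png

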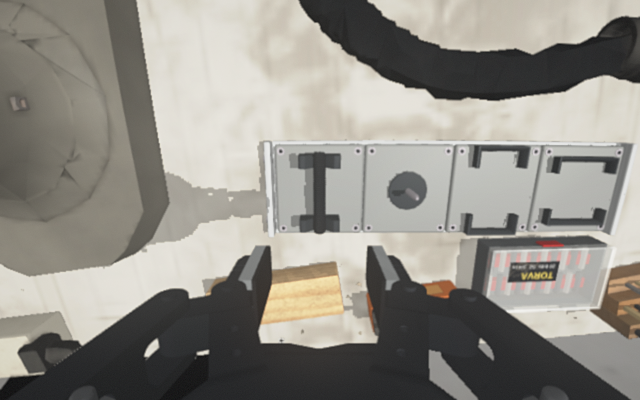

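The stud is seated across both V rests (319,193). Next is the nut.

```bash
python3 -m jog '[[13.1,51.1,0.7,0.192],[13.1,51.1,0.7,0.192],[13.1,51.1,0.7,0.192],[13.1,51.1,0.7,0.192],[13.1,51.1,0.7,0.192],[13.1,51.1,0.7,0.192],[13.1,51.1,0.7,0.192],[13.1,51.1,0.7,0.192],[13.1,51.1,0.7,0.192],[13.1,51.1,0.7,0.192],[13.1,51.1,0.7,0.192],[13.1,51.1,0.7,0.192],[13.1,51.1,0.7,0.192],[13.1,51.1,0.7,0.192],[13.1,51.1,0.7,0.192],[13.1,51.1,0.7,0.192]]'|head -2;  python3 - <<'E'
from seg import *
c=cam("wrist"); im=cv2.cvtColor(c["pixels"],cv2.COLOR_RGB2BGR); u=proj(c,(.577,.3275,.01))[0].round().astype(int); x,y=np.maximum(u-[60,50],0); print(x,y)
cv2.imwrite("pics/g4.png",cv2.resize(im[y:y+100,x:x+120],None,fx=5,fy=5,interpolation=cv2.INTER_CUBIC)); go([.577,.3275,.15],np.radians(74.8)); np.save("g4.npy",c,allow_pickle=True)
E
```

```text
t: 10.85
eef_pos: [0.5751, 0.3267, 0.1458]
259 149
row [-0.09  0.19 -0.38] spin -0.002 | t 10.9 tcp [0.5756 0.3259 0.1462] q [-0.9   0.57  0.41  1.69 -0.27  0.94  0.92]
```

View pics/g4.png

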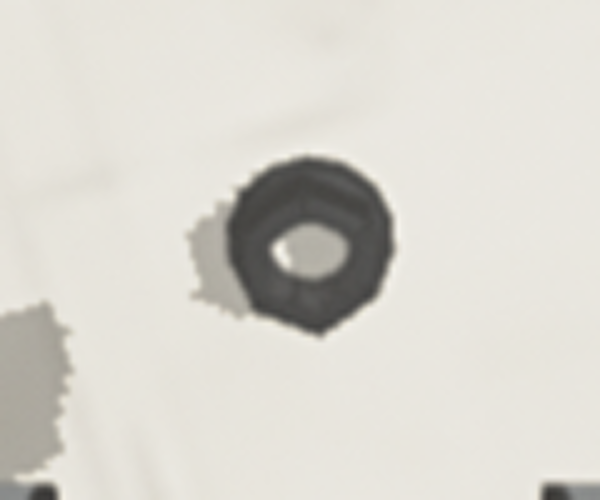

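Run:
```python
from seg import *
c=np.load("g4.npy",allow_pickle=True).item()
f=lambda x,y:(259+x/5,149+y/5)
L=onz(c,[f(228,240),f(395,240),f(311,157)],.004); print(L.round(4).tolist()); B=onz(c,[f(267,250),f(350,250),f(310,222),f(310,280)],.011); print("bore",B.mean(0)); print("vertex",onz(c,[f(320,335)],.02))
u=onz(c,[f(311,240)],.004)[0]; go([u[0],u[1],.01],np.radians(80.5))
```

```text
[[0.573, 0.314, 0.004], [0.5813, 0.3446, 0.004], [0.5617, 0.3333, 0.004]]
bore [0.5773734  0.32873428 0.011     ]
vertex [[0.5910057  0.32704859 0.02      ]]
row [-0.07  0.39 13.62] spin -0.101 | t 10.9 tcp [0.5756 0.3259 0.1462] q [-0.9   0.57  0.41  1.69 -0.27  0.94  0.92]
```

```bash
python3 -m jog '[[-0.1,0.37,4,-0.1],[-0.1,0.37,8,-0.1],[-0.1,0.37,11,-0.1],[-0.1,0.37,13,-0.1],[-0.1,0.37,13.8,-0.1],[-0.1,0.37,13.8,-0.1],[-0.1,0.37,13.8,-0.1]]' -0.1 && python3 -m jog '[[0,0,0,0],[0,0,0,0],[0,0,0,0],[0,0,0,0],[0,0,0,0],[0,0,0,0]]' 1 40
```

```text
t: 11.48
eef_pos: [0.5784, 0.3302, 0.0095]
tool_rot: [0.0, 0.083, 0.997, -0.0]
contact_force: [0.4, -0.2, 1.1]
gripper_width: 0.551
grasp_force: 0.0
t: 11.98
eef_pos: [0.5788, 0.3319, 0.011]
tool_rot: [0.001, 0.082, 0.997, 0.001]
contact_force: [-1.2, -1.3, 6.7]
gripper_width: 0.265
grasp_force: 40.0
```

```bash
python3 -m jog '[[0,0,-1,0],[0,0,-4,0],[0,0,-8,0],[0,0,-12,0],[0,0,-14,0],[0,0,-14,0]]'
python3 - <<'E'
from h import *
go([.6755,-.1062,.15],np.radians(85.8))
E
```

```text
t: 12.48
eef_pos: [0.5805, 0.333, 0.1559]
tool_rot: [0.004, 0.082, 0.997, 0.003]
contact_force: [0.2, 0.3, -0.4]
gripper_width: 0.263
grasp_force: 39.4
row [-16.58 -41.76   0.4 ] spin -0.092 | t 12.48 tcp [0.5805 0.333  0.1559] q [-0.89  0.56  0.39  1.67 -0.25  0.95  1.  ]
```

```bash
python3 -m jog '[[-16.6,-41.8,0.5,-0.092],[-16.6,-41.8,0.5,-0.092],[-16.6,-41.8,0.5,-0.092],[-16.6,-41.8,0.5,-0.092],[-16.6,-41.8,0.5,-0.092],[-16.6,-41.8,0.5,-0.092],[-16.6,-41.8,0.5,-0.092],[-16.6,-41.8,0.5,-0.092],[-16.6,-41.8,0.5,-0.092],[-16.6,-41.8,0.5,-0.092],[-16.6,-41.8,0.5,-0.092],[-16.6,-41.8,0.5,-0.092],[-16.6,-41.8,0.5,-0.092],[-16.6,-41.8,0.5,-0.092],[-16.6,-41.8,0.5,-0.092]]'|head -3;  python3 - <<'E'
from seg import *
c=cam("wrist"); im=cv2.cvtColor(c["pixels"],cv2.COLOR_RGB2BGR); np.save("g5.npy",c,allow_pickle=True)
cv2.imwrite("pics/g5.png",cv2.resize(im[150:350,220:440],None,fx=3,fy=3,interpolation=cv2.INTER_CUBIC)); go([.6755,-.1062,.15],np.radians(85.8))
E
```

```text
t: 13.73
eef_pos: [0.6723, -0.1057, 0.1434]
tool_rot: [-0.0, 0.035, 0.999, 0.001]
row [-0.31 -0.04 -0.65] spin 0.003 | t 13.78 tcp [ 0.6724 -0.1056  0.1435] q [-0.21  0.6   0.4   1.64 -0.27  0.96  1.79]
```

View pics/g5.png

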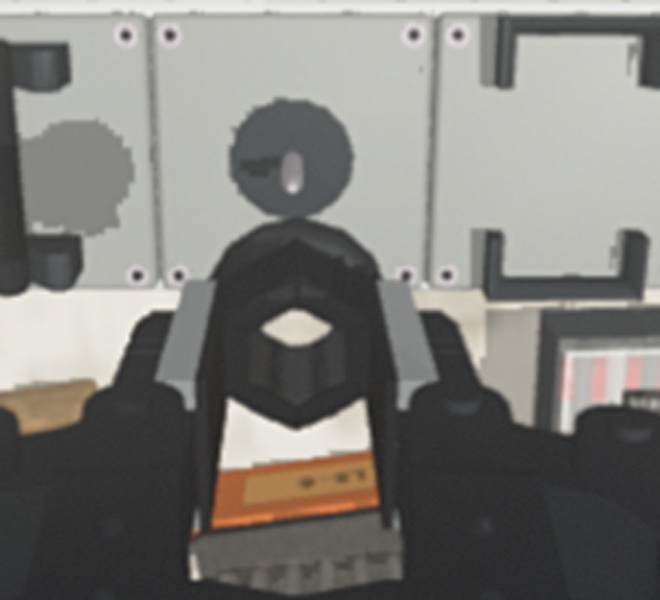

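Run:
```python
from seg import *
c=np.load("g5.npy",allow_pickle=True).item(); e=np.array([.6724,-.1056,.1435])
f=lambda x,y:(220+x/3,150+y/3)
print("pad",onz(c,[f(291,157)],.015),"tip",onz(c,[f(292,190)],.042),"base",onz(c,[f(291,154)],.015))
print("corners",onz(c,[f(170,35),f(414,35),f(406,275),f(178,276)],.012).mean(0))
n=onz(c,[f(296,217)],e[2]-.011+.004)[0]; h=onz(c,[f(297,238),f(297,428)],e[2]-.011+.022); print("nut front",n-e,"hex verts",(h-e).round(4).tolist())
```

```text
pad [[ 0.67546757 -0.10641604  0.015     ]] tip [[ 0.67786653 -0.10621612  0.042     ]] base [[ 0.67453278 -0.10634936  0.015     ]]
corners [ 0.67704824 -0.10623413  0.012     ]
nut front [-0.01776091  0.00195043 -0.007     ] hex verts [[-0.0204, 0.0023, 0.011], [0.0118, 0.0, 0.011]]
```

```bash
python3 -m jog '[[-0.5,-0.1,3,0],[-0.5,-0.1,6,0],[-0.5,-0.1,7.5,0],[-0.5,-0.1,8.2,0],[-0.5,-0.1,8.2,0],[-0.5,-0.1,8.2,0],[-0.5,-0.1,8.2,0]]'
python3 - <<'E'
from seg import *
go([.6776,-.107,.027],np.radians(85.8))
E
```

```text
t: 14.37
eef_pos: [0.6786, -0.1097, 0.0635]
tool_rot: [0.001, 0.036, 0.999, -0.0]
contact_force: [-0.2, 0.6, -0.7]
gripper_width: 0.264
grasp_force: 39.4
row [0.12 0.26 3.65] spin 0.001 | t 14.37 tcp [ 0.6786 -0.1097  0.0635] q [-0.18  0.7   0.36  1.67 -0.31  0.83  1.82]
```

```bash
python3 -m jog '[[0,0,0,0],[0,0,0,0],[0,0,0,0]]'|head -3;  python3 -m jog '[[0,0,0.6,0],[0,0,1.2,0],[0,0,1.8,0],[0,0,2.4,0],[0,0,2.9,0],[0,0,3.2,0],[0,0,3.4,0],[0,0,3.4,0],[0,0,3.4,0]]'
```

```text
t: 14.62
eef_pos: [0.6779, -0.1097, 0.0627]
tool_rot: [0.001, 0.036, 0.999, 0.0]
t: 15.37
eef_pos: [0.6775, -0.1096, 0.0278]
tool_rot: [0.0, 0.036, 0.999, -0.0]
contact_force: [0.1, 0.1, 0.1]
gripper_width: 0.267
grasp_force: 39.4
```

```bash
python3 -m jog '[[0,0.25,0.1,0],[0,0.25,0.2,0],[0,0.25,0.25,0],[0,0.25,0.3,0],[0,0.25,0.3,0]]'
```

```text
t: 15.78
eef_pos: [0.678, -0.1064, 0.026]
tool_rot: [0.0, 0.036, 0.999, 0.0]
contact_force: [-2.4, 1.7, 7.0]
gripper_width: 0.262
grasp_force: 40.3
```

Touchdown at z = 0.026 as predicted. Releasing and heading to the strap.

```bash
python3 -m jog '[[0,0,0,0],[0,0,0,0],[0,0,0,0]]' 0.2; python3 -m jog '[[0,0,-1,0],[0,0,-3,0],[0,0,-7,0],[0,0,-11,0],[0,0,-12,0],[0,0,-12,0]]' -0.1;  python3 - <<'E'
from seg import *
c=cam("wrist"); save(c,"g6"); go([.45,.110,.15],np.radians(108.8))
E
```

```text
t: 16.03
eef_pos: [0.6776, -0.1071, 0.0247]
tool_rot: [0.0, 0.036, 0.999, -0.0]
contact_force: [-1.0, 0.8, 0.5]
gripper_width: 0.4
grasp_force: 0.0
t: 16.53
eef_pos: [0.6805, -0.108, 0.1502]
tool_rot: [0.004, 0.037, 0.999, -0.0]
contact_force: [1.1, -0.8, 0.5]
gripper_width: 0.55
grasp_force: 0.0
row [24.42 20.01 -0.36] spin -0.401 | t 16.58 tcp [ 0.6789 -0.1074  0.1474] q [-0.21  0.6   0.4   1.62 -0.27  0.97  1.78]
```

View pics/g6.png

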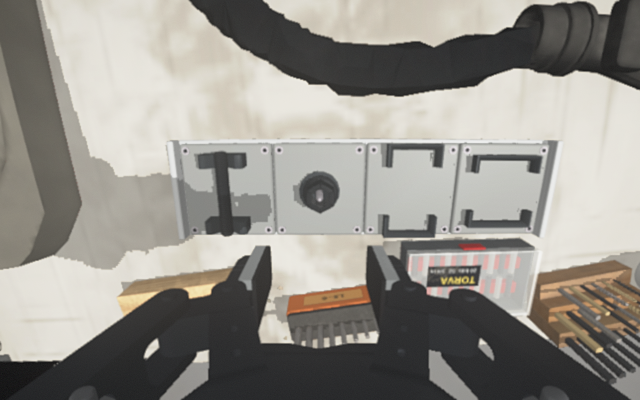

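The nut sits on the pin, with the pin through its bore (319,193). Next is the strap.

```bash
python3 -m jog '[[6,7,-3.5,-0.1],[24.2,20.1,-3.5,-0.401],[24.2,20.1,-3.5,-0.401],[24.2,20.1,-3.5,-0.401],[24.2,20.1,-3.5,-0.401],[24.2,20.1,-3.5,-0.401],[24.2,20.1,-3.5,-0.401],[24.2,20.1,-3.5,-0.401],[24.2,20.1,-3.5,-0.401],[24.2,20.1,-3.5,-0.401],[24.2,20.1,-3.5,-0.401],[24.2,20.1,-3.5,-0.401]]'|head -4;  python3 - <<'E'
from seg import *
c=cam("wrist"); save(c,"g7"); e=tool()[0]
m=comp(c,(.453,.1097,.01),90); cn=cv2.findContours(m[3].astype(np.uint8),0,2)[0][0].reshape(-1,2)
G=(onz(c,cn,.0095)[:,:2]*1e4).astype(np.float32); r=cv2.minAreaRect(G); b=cv2.boxPoints(r); d=max([b[1]-b[0],b[2]-b[1]],key=np.linalg.norm)
print(m[:3],np.array(r[0])/1e4,np.array(r[1])/10,np.degrees(np.arctan2(d[1],d[0])))
go([.453,.1097,.006],np.radians(108.7))
E
```

```text
t: 17.58
eef_pos: [0.4514, 0.1099, 0.1793]
tool_rot: [-0.0, -0.162, 0.987, -0.0]
contact_force: [0.6, -0.6, -0.5]
(array([316.89300412, 188.2866941 ]), np.int32(729), np.float64(2.220614820126854)) [0.4524708  0.10892064] [59.37357178 21.41942596] 19.124006
row [-0.15 -0.06 17.34] spin -0.0 | t 17.63 tcp [0.4515 0.1099 0.1794] q [-0.61  0.2   0.27  2.11 -0.07  0.84  1.6 ]
```

```bash
python3 -m jog '[[-0.1,-0.1,4,0],[-0.1,-0.1,8,0],[-0.1,-0.1,12,0],[-0.1,-0.1,15,0],[-0.1,-0.1,16.7,0],[-0.1,-0.1,17.5,0],[-0.1,-0.1,17.5,0],[-0.1,-0.1,17.5,0]]' -0.1 && python3 -m jog '[[0,0,0,0],[0,0,0,0],[0,0,0,0],[0,0,0,0],[0,0,0,0],[0,0,0,0]]' 1 50
```

```text
t: 18.3
eef_pos: [0.4528, 0.1099, 0.005]
tool_rot: [0.0, -0.163, 0.987, -0.0]
contact_force: [-0.5, 0.7, 0.7]
gripper_width: 0.552
grasp_force: 0.0
t: 18.8
eef_pos: [0.4534, 0.1106, 0.0063]
tool_rot: [0.002, -0.163, 0.987, 0.0]
contact_force: [-0.7, -1.8, 6.2]
gripper_width: 0.261
grasp_force: 49.1
```

```bash
python3 -m jog '[[0,0,-1,0],[0,0,-4,0],[0,0,-8,0],[0,0,-12,0],[0,0,-16,0],[0,0,-17,0],[0,0,-17,0]]'
python3 - <<'E'
from h import *
go([.6815,-.0215,.15],np.radians(85.8))
E
```

```text
t: 19.38
eef_pos: [0.4542, 0.1113, 0.1788]
tool_rot: [0.004, -0.163, 0.987, 0.001]
contact_force: [-0.3, 0.6, -2.1]
gripper_width: 0.257
grasp_force: 49.6
row [-17.21 -19.9    2.99] spin 0.401 | t 19.38 tcp [0.4542 0.1113 0.1788] q [-0.63  0.2   0.29  2.11 -0.08  0.83  1.61]
```

```bash
python3 -m jog '[[-8,-2,0,0.05],[-17.2,-19.9,2,0.401],[-17.2,-19.9,2,0.401],[-17.2,-19.9,2,0.401],[-17.2,-19.9,2,0.401],[-17.2,-19.9,2,0.401],[-17.2,-19.9,2,0.401],[-17.2,-19.9,2,0.401],[-17.2,-19.9,2,0.401],[-17.2,-19.9,2,0.401],[-17.2,-19.9,2,0.401],[-17.2,-19.9,2,0.401],[-17.2,-19.9,2,0.401]]'|head -3;  python3 - <<'E'
from seg import *
c=cam("wrist"); im=cv2.cvtColor(c["pixels"],cv2.COLOR_RGB2BGR); np.save("g8.npy",c,allow_pickle=True)
cv2.imwrite("pics/g8.png",cv2.resize(im[150:350,220:440],None,fx=3,fy=3,interpolation=cv2.INTER_CUBIC)); go([.6815,-.0212,.15],np.radians(85.8))
E
```

```text
t: 20.47
eef_pos: [0.6785, -0.0214, 0.1549]
tool_rot: [-0.0, 0.036, 0.999, 0.0]
row [-0.27  0.06  0.51] spin 0.002 | t 20.52 tcp [ 0.6787 -0.0216  0.1551] q [-0.33  0.58  0.39  1.63 -0.26  0.98  1.65]
```

View pics/g8.png

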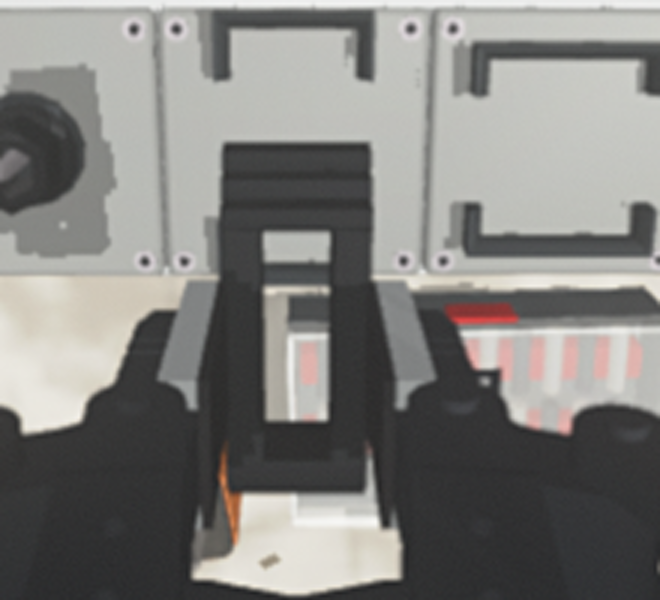

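Run:
```python
from seg import *
c=np.load("g8.npy",allow_pickle=True).item(); e=np.array([.6787,-.0216,.1551])
f=lambda x,y:(220+x/3,150+y/3)
print("plate",onz(c,[f(176,28),f(411,28),f(404,261),f(184,261)],.012).mean(0),"broad",onz(c,[f(453,28)],.012))
print("front",onz(c,[f(296,145)],.153)-e,"rear top",onz(c,[f(296,458)],.160)-e,"rear low",onz(c,[f(296,490)],.152)-e,"slot",onz(c,[f(296,232),f(296,422)],.160)-e)
go([.6815,-.0212,.0181+.005])
```

```text
plate [ 0.68280584 -0.02142881  0.012     ] broad [[0.64817489 0.03019025 0.012     ]]
front [[-0.03161807  0.0032983  -0.0021    ]] rear top [[ 0.02109696 -0.00045448  0.0049    ]] rear low [[ 0.03285206 -0.00128258 -0.0031    ]] slot [[-1.92988567e-02  2.41630380e-03  4.90000000e-03]
 [ 1.42294167e-02  3.35199462e-05  4.90000000e-03]]
row [-0.27  0.05 13.2 ] spin 0 | t 20.52 tcp [ 0.6787 -0.0216  0.1551] q [-0.33  0.58  0.39  1.63 -0.26  0.98  1.65]
```

```bash
python3 -m jog '[[-0.3,0,3,0],[-0.3,0,6,0],[-0.3,0,9,0],[-0.3,0,10.5,0],[-0.3,0,11.2,0],[-0.3,0,11.5,0],[-0.3,0,11.5,0],[-0.3,0,11.5,0]]'|head -3; python3 -m jog '[[0,0,0.5,0],[0,0,1.0,0],[0,0,1.5,0],[0,0,1.8,0],[0,0,1.8,0],[0,0,1.8,0]]'
```

```text
t: 21.18
eef_pos: [0.6833, -0.0229, 0.0415]
tool_rot: [0.001, 0.036, 0.999, 0.0]
t: 21.68
eef_pos: [0.6818, -0.0228, 0.0214]
tool_rot: [-0.0, 0.036, 0.999, -0.0]
contact_force: [0.2, 0.7, -1.4]
gripper_width: 0.259
grasp_force: 49.6
```

```bash
python3 -m jog '[[0,0.1,0.15,0],[0,0.1,0.3,0],[0,0.1,0.4,0],[0,0.1,0.4,0],[0,0.1,0.4,0]]'
```

```text
t: 22.1
eef_pos: [0.6824, -0.0215, 0.0184]
tool_rot: [0.0, 0.036, 0.999, 0.0]
contact_force: [-2.3, 0.5, 5.0]
gripper_width: 0.261
grasp_force: 50.3
```

```bash
python3 -m jog '[[0,0,0,0],[0,0,0,0],[0,0,0,0]]' 0.2; python3 -m jog '[[0,0,-1,0],[0,0,-3,0],[0,0,-7,0],[0,0,-11,0],[0,0,-13,0],[0,0,-13,0]]' -0.1;  python3 - <<'E'
from seg import *
c=cam("wrist"); save(c,"g9"); go([.448,.3325,.18],np.radians(113.5))
E
```

```text
t: 22.35
eef_pos: [0.6822, -0.0219, 0.0177]
tool_rot: [0.0, 0.036, 0.999, -0.0]
contact_force: [-0.4, -0.2, 0.9]
gripper_width: 0.401
grasp_force: 0.0
t: 22.85
eef_pos: [0.6859, -0.0225, 0.1548]
tool_rot: [0.005, 0.037, 0.999, 0.0]
contact_force: [-0.1, -0.9, -0.3]
gripper_width: 0.551
grasp_force: 0.0
row [26.14 33.64 -2.96] spin -0.483 | t 22.9 tcp [ 0.6843 -0.0221  0.1518] q [-0.33  0.59  0.4   1.63 -0.26  0.97  1.65]
```

View pics/g9.png

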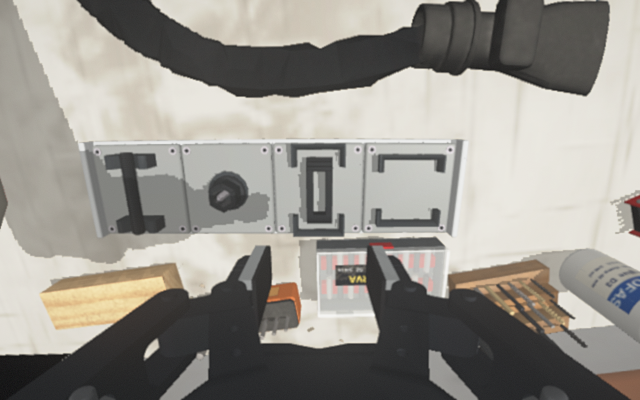

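The strap lies centred between its lips (319,190). Last is the step block.

```bash
python3 -m jog '[[26.1,33.6,-3,-0.483],[26.1,33.6,-3,-0.483],[26.1,33.6,-3,-0.483],[26.1,33.6,-3,-0.483],[26.1,33.6,-3,-0.483],[26.1,33.6,-3,-0.483],[26.1,33.6,-3,-0.483],[26.1,33.6,-3,-0.483],[26.1,33.6,-3,-0.483],[26.1,33.6,-3,-0.483],[26.1,33.6,-3,-0.483],[26.1,33.6,-3,-0.483],[26.1,33.6,-3,-0.483],[26.1,33.6,-3,-0.483]]' -0.35|head -3;  python3 - <<'E'
from seg import *
c=cam("wrist"); im=cv2.cvtColor(c["pixels"],cv2.COLOR_RGB2BGR); np.save("g10.npy",c,allow_pickle=True)
cv2.imwrite("pics/g10.png",cv2.resize(im[120:280,230:410],None,fx=4,fy=3.7,interpolation=cv2.INTER_CUBIC)); go([.451,.3328,.15],np.radians(113.5))
E
```

```text
t: 24.07
eef_pos: [0.4469, 0.3305, 0.1772]
tool_rot: [-0.0, -0.203, 0.979, -0.001]
row [-0.45  0.08  2.73] spin -0.003 | t 24.12 tcp [0.4472 0.3303 0.1773] q [-0.92  0.35  0.21  1.91 -0.09  0.9   1.31]
```

View pics/g10.png

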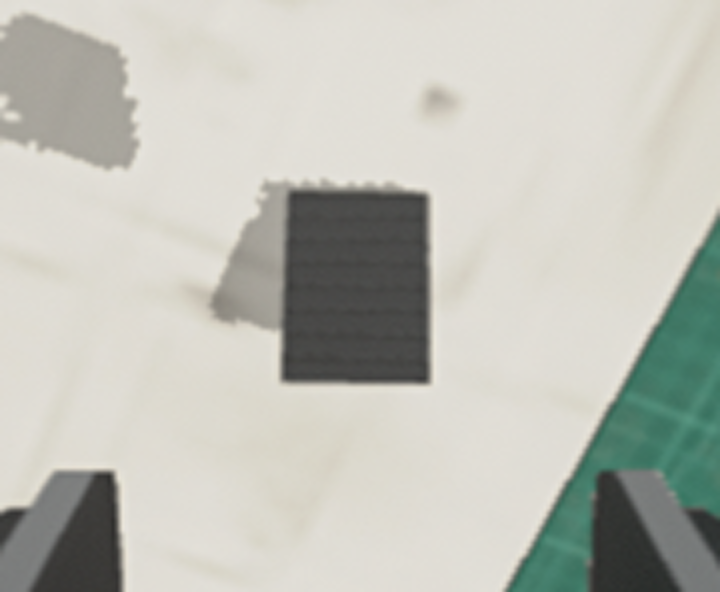

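Run:
```python
from seg import *
c=np.load("g10.npy",allow_pickle=True).item()
f=lambda x,y:(230+x/4,120+y/3.7)
A=onz(c,[f(288,191),f(428,193)],.012); B=onz(c,[f(282,382),f(430,382)],.04); print(A.round(4).tolist(),B.round(4).tolist())
m=(A.mean(0)+B.mean(0))[:2]/2; d=(B-A).mean(0)[:2]; print(m,np.linalg.norm(d),np.degrees(np.arctan2(d[1],d[0])),np.linalg.norm(B[1]-B[0]))
d/=np.linalg.norm(d); g=m+.003*d; go([*g,.006],np.arctan2(d[1],d[0])+np.pi/2)
```

```text
[[0.436, 0.3083, 0.012], [0.4225, 0.3408, 0.012]] [[0.4777, 0.3257, 0.04], [0.4637, 0.3581, 0.04]]
[0.44995367 0.33323463] 0.04497332370874462 22.759229628222045 0.035345253301002855
row [-0.68  0.18 17.13] spin 0.01 | t 24.12 tcp [0.4472 0.3303 0.1773] q [-0.92  0.35  0.21  1.91 -0.09  0.9   1.31]
```

```bash
python3 -m jog '[[-0.7,0.2,4,0.01],[-0.7,0.2,8,0.01],[-0.7,0.2,12,0.01],[-0.7,0.2,15,0.01],[-0.7,0.2,16.7,0.01],[-0.7,0.2,17.2,0.01],[-0.7,0.2,17.2,0.01],[-0.7,0.2,17.2,0.01]]' -0.35 && python3 -m jog '[[0,0,0,0],[0,0,0,0],[0,0,0,0],[0,0,0,0],[0,0,0,0],[0,0,0,0]]' 1 70
```

```text
t: 24.78
eef_pos: [0.4531, 0.3364, 0.0065]
tool_rot: [0.0, -0.198, 0.98, -0.0]
contact_force: [-0.1, 0.0, -0.5]
gripper_width: 0.676
grasp_force: 0.0
t: 25.28
eef_pos: [0.4534, 0.3374, 0.0078]
tool_rot: [0.002, -0.199, 0.98, 0.001]
contact_force: [0.2, -2.3, 6.2]
gripper_width: 0.405
grasp_force: 70.6
```

```bash
python3 -m jog '[[0,0,-1,0],[0,0,-4,0],[0,0,-8,0],[0,0,-12,0],[0,0,-14,0],[0,0,-14,0],[0,0,-14,0]]'
python3 - <<'E'
from h import *
go([.6877,.0636,.14],np.radians(85.8))
E
```

```text
t: 25.87
eef_pos: [0.4522, 0.3375, 0.1476]
tool_rot: [0.001, -0.199, 0.98, 0.001]
contact_force: [-0.0, 0.1, -3.6]
gripper_width: 0.406
grasp_force: 70.8
row [-11.01 -34.41   0.73] spin 0.474 | t 25.87 tcp [0.4522 0.3375 0.1476] q [-0.92  0.39  0.21  1.92 -0.11  0.84  1.32]
```

```bash
python3 -m jog '[[-11,-34.4,0,0.474],[-11,-34.4,0,0.474],[-11,-34.4,0,0.474],[-11,-34.4,0,0.474],[-11,-34.4,0,0.474],[-11,-34.4,0,0.474],[-11,-34.4,0,0.474],[-11,-34.4,0,0.474],[-11,-34.4,0,0.474],[-11,-34.4,0,0.474],[-11,-34.4,0,0.474],[-11,-34.4,0,0.474],[-11,-34.4,0,0.474]]'|head -3;  python3 - <<'E'
from seg import *
c=cam("wrist"); im=cv2.cvtColor(c["pixels"],cv2.COLOR_RGB2BGR); np.save("g11.npy",c,allow_pickle=True)
cv2.imwrite("pics/g11.png",cv2.resize(im[150:350,220:440],None,fx=3,fy=3,interpolation=cv2.INTER_CUBIC)); go([.6877,.0636,.05],np.radians(85.8))
E
```

```text
t: 26.95
eef_pos: [0.6857, 0.065, 0.1443]
tool_rot: [-0.002, 0.036, 0.999, 0.0]
row [-0.21 -0.14  9.47] spin 0.002 | t 27.0 tcp [0.6859 0.0651 0.1447] q [-0.43  0.61  0.36  1.61 -0.25  0.97  1.51]
```

View pics/g11.png

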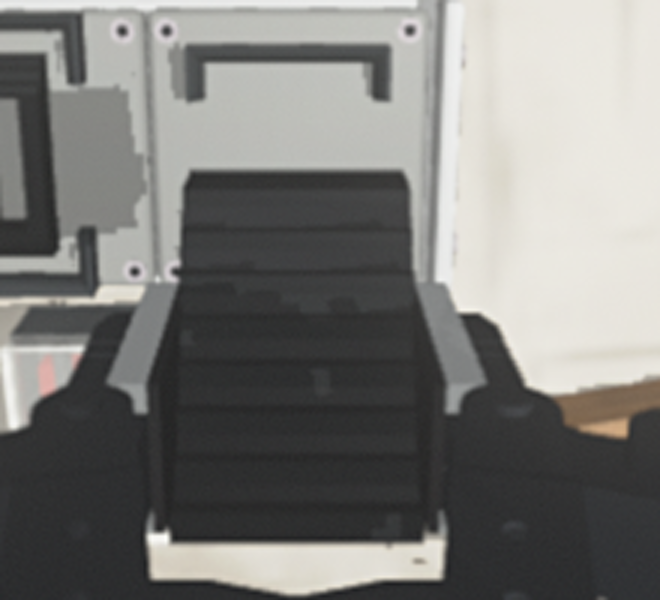

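Run:
```python
from seg import *
f=lambda x,y:(220+x/3,150+y/3)
c=np.load("g8.npy",allow_pickle=True).item(); s=onz(c,[f(176,28),f(411,28),f(404,261),f(184,261)],.012); off=s.mean(0)-s[:2].mean(0)
c=np.load("g11.npy",allow_pickle=True).item(); e=np.array([.6859,.0651,.1447]); b=e[2]-.0078
p=onz(c,[f(167,30),f(410,30)],.012).mean(0)+off; print("plate",p)
F=onz(c,[f(297,172)],b)[0]; F2=onz(c,[f(297,188)],b+.012)[0]; B=onz(c,[f(297,541)],b+.04)[0]; print((F-e).round(4),(F2-e).round(4),(B-e).round(4), np.linalg.norm(B-F))
```

```text
plate [0.68882355 0.06347507 0.012     ]
[-0.0257  0.0027 -0.0078] [-0.0264  0.0027  0.0042] [ 0.0167 -0.0004  0.0322] 0.058340166830305344
```

```bash
python3 -m jog '[[-0.7,-0.2,3,0],[-0.7,-0.2,6,0],[-0.7,-0.2,8.5,0],[-0.7,-0.2,10,0],[-0.7,-0.2,10.5,0],[-0.7,-0.2,10.5,0],[-0.7,-0.2,10.5,0]]'|head -3; python3 -m jog '[[0,0,0.4,0],[0,0,0.8,0],[0,0,1.2,0],[0,0,1.6,0],[0,0,1.6,0],[0,0,1.6,0]]'
```

```text
t: 27.58
eef_pos: [0.6949, 0.0609, 0.042]
tool_rot: [0.001, 0.037, 0.999, 0.0]
t: 28.08
eef_pos: [0.6938, 0.0605, 0.0245]
tool_rot: [-0.0, 0.037, 0.999, -0.0]
contact_force: [-0.5, 0.4, -2.2]
gripper_width: 0.405
grasp_force: 70.8
```

```bash
python3 -m jog '[[0.1,0.2,0.2,0],[0.1,0.2,0.4,0],[0.1,0.2,0.5,0],[0.1,0.2,0.55,0],[0.1,0.2,0.55,0],[0.1,0.2,0.55,0]]'
```

```text
t: 28.58
eef_pos: [0.6933, 0.063, 0.0198]
tool_rot: [0.0, 0.037, 0.999, 0.0]
contact_force: [-2.6, 1.6, 5.2]
gripper_width: 0.407
grasp_force: 71.6
```

```bash
python3 -m jog '[[0,0,0,0],[0,0,0,0],[0,0,0,0]]' -0.05|tail -2; python3 -m jog '[[0,0,-1,0],[0,0,-3,0],[0,0,-7,0],[0,0,-11,0],[1,3,-15,0],[4,6,-16,0],[4,8,-16,0],[4,8,-16,0],[4,8,-16,0]]'|head -2;  python3 - <<'E'
from seg import *
c=cam("wrist"); im=cv2.cvtColor(c["pixels"],cv2.COLOR_RGB2BGR); u=proj(c,(.68,-.06,.02))[0]; print(u); save(c,"g12")
E
```

```text
gripper_width: 0.525
grasp_force: 0.0
t: 29.58
eef_pos: [0.659, 0.1483, 0.1805]
[121.70724683 224.03684756]
```

View pics/g12.png

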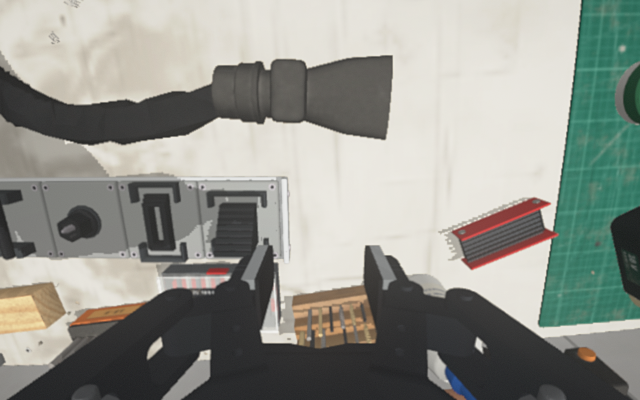

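The block sits inside its lips (235,225), and it touched down at the predicted height. The stud, nut and strap (5,225; 78,225; 158,222) are unchanged. Handing in.

```bash
python3 -c "
from station import bot
print(bot.hand_in())"
```

```text
the job is handed in; nothing more can be done
None
```

I lowered all four pieces into their seats and handed the job in at about 30 s of the 99 s allowed; the camera and touchdown heights showed each one fully down, but the judge returned no verdict.

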